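# Clear the taped bay and tip the bit case into it

### The arm

A 6-joint arm with a two-finger parallel gripper is mounted at the origin on the work surface. World frame = base frame: x ahead of the robot, y to its left, z up, the work surface at z = 0. Lengths are in m, angles in rad, forces in N, time in s.
With the tool pointing down it reaches from about 0.375 to 0.9 m from the base axis. Payload 3.1 kg.
Tool frame: the origin (TCP) lies on the centre line of the jaws, within the pads' length; the fingertips stand 19 mm ahead of it and the grasp point (between the pads) is the TCP; z points along the fingers, y is the line along which they close (so a half turn about z gives the same grasp; the last joint's range is limited). The gripper opens to 85 mm and grips with 20 to 120 N. Pads are 22 mm wide; open, the fingers measure 114 mm over their backs; the gripper's body (76 mm by 85 mm) begins 54 mm behind the grasp point. The pads swing forward as they close: fully open they stand 13 mm farther back than shut.
Start: joints at [1.002, 0.527, 1.433, -0, 1.181, -0.178], TCP at [0.238, 0.578, 0.25] pointing down, gripper open.
Joint ranges: [-3.08, 3.08], [-0.75, 2.2], [0.22, 2.44], [-1.43, 4.57], [0, 2.65], [-2.85, 2.85]. Speed limits (rad/s): [2.79, 2.79, 3.14, 3.14, 3.14, 3.14].

### API

Orientations are given as a unit quaternion [x, y, z, w].
In Python, from station import manip gives the robot as it stands.
- The arm moves only by the tool servo_tool, never from a script. Its argument "rows" is a list that holds one entry, the list of rows, each a list of 7 numbers: the turn, a rotation vector about the tool's x, y, z in degrees, then the shift along the tool's x, y, z in m, then the gripper command: -1 is shut, 1 is fully open, values between are in proportion. In form: [[[wx, wy, wz, tx, ty, tz, jaw], ...]]. A call has 1 to 8 rows; each row shifts and turns the commanded pose from where the row before left it, along the tool's axes as they then stand; what a row does not reach is not made up. A row lasts 1/12 s, in which the tool goes at most 41.7 mm and 7.16 degrees, less where a joint would pass 70% of its speed; a pose out of reach is approached as far as the arm can. A call is refused whole if a number of a shift passes 0.0417 or a number of a turn 7.16, either way. A call with a gripper value outside its range is refused whole. The fingers move at their own pace and stop on an object; "squeeze" is the grip in N (left out, the last holds). Time passes only in rows, so rows that do not move let the fingers close. It gives the time, the measured TCP pose, the force, the opening and the grip force at its end, in the units of the state.
- manip.sense(): the state, without advancing time (a new reading comes with each control period).
- manip.snapshot(name): name is "scene" or "side" or "wrist"; returns the picture (384x512x3 uint8, blue, green, red); there is no depth.
- manip.camera_info(name): a dict with "K" (3x3 intrinsics, pixels), "camera_from_world" (4x4, takes a point from world to camera coordinates). Camera axes: x right, y down, z forward; pixel columns grow to the right and rows downward; lengths in m; the calibration is good to about 2 mm. A picture is of the moment at which its call begins: read the wrist's pose just before it. camera_info takes no time and is no camera call; for the wrist camera it gives the pose at the moment of the call.
- manip.sign_off(): hands the job in; it is judged then, once.
The state is a dict: "t": time; "q": joint angles; "qd": joint speeds; "tau": joint torques, N m; "tcp_pos": TCP position; "tool_rot": TCP orientation; "force": force on the tool from outside, world axes, zero at the start; "ft_torque": the same for the moment, N m; "finger_gap": opening from 0.0 (shut) to 1.0 (fully open); "gripper_force": force on a finger pad.
Only numpy, scipy, OpenCV 4.12 (cv2) and the standard library are available. Lean on these libraries where they do the work, as an engineer would, in place of code of your own. Each camera call takes 0.05 s, during which the arm holds its last target. There are 200 camera calls.

### The job

The small black case standing on end has to lie flat in the taped bay beside it. First push the roll of masking tape flat along the bench until it is completely outside the tape outline of the bay, then push the standing case near its top so that it topples into the bay by itself and comes to rest lying flat within the outline; once it is down, do not touch it again. Only push with the fingers, never lift or carry the roll or the case, leave everything else on the bench where it is, and finish with the robot clear.

Things in the scene. Friction and masses are not known exactly. Their poses are not given: they have to be found in the camera images.
- bay: Rectangle marked on the bench with flat strips of cream masking tape 20 mm wide (under 1 mm thick); outer outline 160 mm along its x by 220 mm along its y. Origin at its centre on the bench, z up. The case stands astride one of its short ends (its +y or -y end, it varies), 91 to 114 mm from its centre along y; x and y axes of bay and case are parallel to within about 4 degrees.
- case: Loose hard plastic bit case, black with grey panels on both (like) faces, about 0.4 kg, standing on end: 110 mm wide along its x, 45 mm thick along its y, 160 mm tall along its z. Origin at the centre of its underside. Toppled about its lower edge towards the bay (along its own +y or -y), its 160 mm lie along the bay's length; it goes over by itself beyond about 16 degrees.
- case_center (a point): Middle of the case, 80 mm above its underside while standing.
- case_corner_a (a point): Corner of the case's outline, mid-thickness: x +55 mm, at the underside.
- case_corner_b (a point): Corner of the case's outline, mid-thickness: x -55 mm, at the underside.
- case_corner_c (a point): Corner of the case's outline, mid-thickness: x +55 mm, at the top end.
- case_corner_d (a point): Corner of the case's outline, mid-thickness: x -55 mm, at the top end.
- roll: Loose roll of cream masking tape lying flat inside the bay: 100 mm outer diameter, 76 mm hole through it, 25 mm high, about 0.12 kg. Origin at the centre of its underside, z up. It slides on the bench and can be pushed from outside or by a closed fingertip in its hole. The bench is free beyond the bay's end that lies away from the case.
- tray: Bystander: open grey plastic tray of screws, 100 mm along its x, 80 mm along its y, 35 mm high, loose, behind the standing case on the side away from the bay, about 40 mm from it. Origin at the centre of its underside.
- can: Bystander: spray can, 56 mm diameter, 135 mm high, standing about 150 mm from the case on the side of the case's +x. Origin at the centre of its underside.
- driver: Bystander: yellow-handled screwdriver, 190 mm long along its x, lying on the robot's side of the case. Origin on its underside.
- battery: Bystander: black tool battery, 75 by 110 mm, 63 mm high, to the right. Origin at the centre of its underside.
- measure: Bystander: yellow tape measure, 75 by 40 mm, 70 mm high, far to the right. Origin at the centre of its underside.
- flatcase: Bystander: larger black organiser case lying flat, 160 by 200 mm, 45 mm high, far to the left. Origin at the centre of its underside.
Not all that is in view belongs to the job. What is shaped like the roll but green or red is not meant.

How it is judged:
By the outcome, as a careful person would: the job done as asked, in the order asked, and still so for the second after the job is handed in, with the robot touching nothing.
It also fails if it takes over 46 s, if anything falls off the work surface, if the arm or the gripper's body presses on something with over 40 N, if the wrist force passes 120 N, or if a joint passes its speed limit or range.

## Working session

There is one attempt and no reset: what is moved stays moved. The work goes in short steps, Python scripts to look and compute and a tool call to move; the robot and the scene stay as the last step left them, time stands still between calls to the robot, and variables do not carry over. Pictures are saved under pics/ and viewed, at most 10 in all, crops included, and the job is handed in when it is done.

Besides the shell and the picture viewer there is one more tool, called after "Emit:" in YAML: its name, and indented under it one key for each argument. servo_tool: Moves the arm, as the interface text tells. Its arguments: {"type":"object","properties":{"rows":{"type":"array","items":{"type":"array","items":{"type":"array","items":{"type":"number"}}}},"squeeze":{"type":"number"}},"required":["rows"]}

```bash
ls; mkdir -p pics; cat > h.py <<'E'
import numpy as np, cv2, json
from station import manip
def cam(n):
    c=manip.camera_info(n); return np.array(c["K"]),np.array(c["camera_from_world"])
def ray(n,u,v,z=0.,c=None):
    K,T=c or cam(n); R,t=T[:3,:3],T[:3,3]; o=-R.T@t; d=R.T@np.linalg.solve(K,[u,v,1.]); return o+d*(z-o[2])/d[2]
def proj(n,P,c=None):
    K,T=c or cam(n); p=np.atleast_2d(P)@T[:3,:3].T+T[:3,3]; q=p@K.T; return q[:,:2]/q[:,2:]
E
python3 - <<'E'
from h import *
s=manip.sense(); print({k:np.round(s[k],3) for k in s})
for n in("scene","side"):
    cv2.imwrite(f"pics/{n}0.png",cv2.resize(manip.snapshot(n),None,fx=1.5,fy=1.5,interpolation=cv2.INTER_CUBIC))
    K,T=cam(n); print(n,np.round(-T[:3,:3].T@T[:3,3],3),np.round(T[2,:3],2))
E
```

```text
pics
{'t': np.float64(0.0), 'q': array([ 1.002,  0.528,  1.434, -0.   ,  1.181, -0.178]), 'qd': array([-0.001,  0.001, -0.002,  0.001,  0.001, -0.001]), 'tau': array([ 1.0000e-03, -4.4234e+01, -1.7803e+01, -0.0000e+00,  8.0000e-03,
       -0.0000e+00]), 'tcp_pos': array([0.238, 0.577, 0.249]), 'tool_rot': array([ 0.194,  0.981, -0.001, -0.   ]), 'force': array([ 1.039,  0.153, -1.035]), 'ft_torque': array([-0.012,  0.041, -0.036]), 'gripper_force': np.float64(0.0), 'finger_gap': np.float64(1.0)}
scene [1.393 0.696 1.033] [-0.61 -0.47 -0.63]
side [-0.116 -0.69   0.985] [ 0.49  0.55 -0.68]
```

View pics/scene0.png

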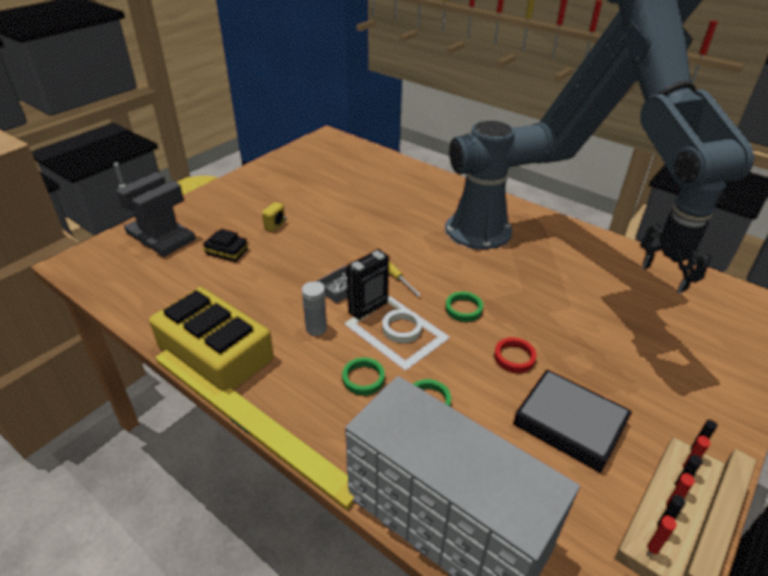

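View pics/side0.png

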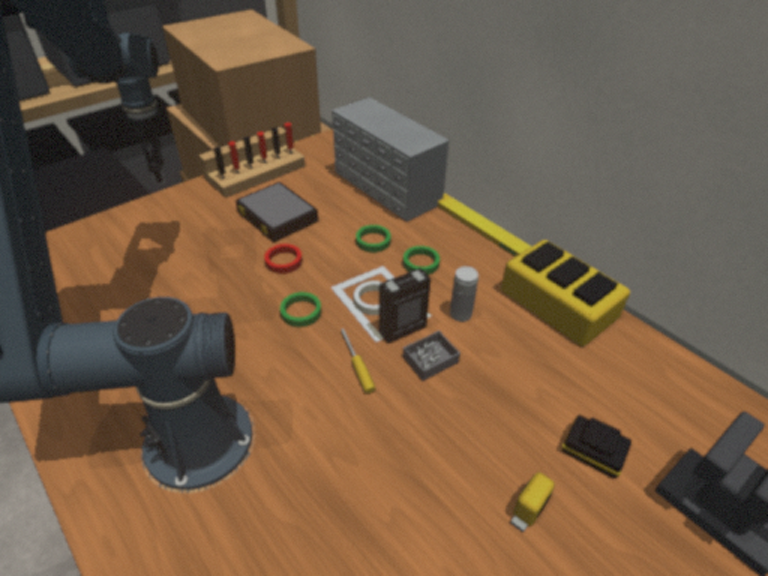

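The scene picture shows these possible rolls: cream (402,325) inside the white outline, green (464,306), (363,375) and (430,393), and red (516,354). I choose the cream one. Black boxes are the standing case (368,283), the flat organiser (573,415) and the battery (226,244); I choose the standing one. The side view agrees, with the cream roll at (370,296) and the case at (404,305). Next is a close crop to check.

```bash
python3 - <<'E'
from h import *
a=manip.snapshot("scene")[160:250,195:305]; b=manip.snapshot("side")[170:260,215:325]
f=lambda i:cv2.resize(i,None,fx=7,fy=7,interpolation=cv2.INTER_CUBIC)
for n,i,u,v in(("scene",a,195,160),("side",b,215,170)):
    g=f(i)
    for k in range(0,110,10): cv2.putText(g,str(u+k),(k*7,8),0,.3,(255,255,0)); cv2.line(g,(k*7,10),(k*7,16),(255,255,0))
    for k in range(0,90,10): cv2.putText(g,str(v+k),(0,k*7+4),0,.3,(255,255,0))
    cv2.imwrite(f"pics/{n}1.png",g)
E
```

```text
(no output)
```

View pics/scene1.png

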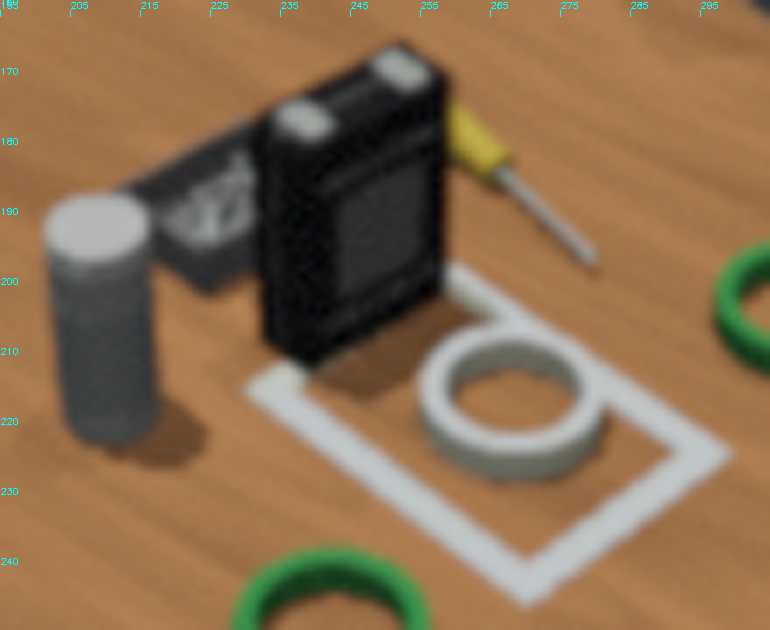

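View pics/side1.png

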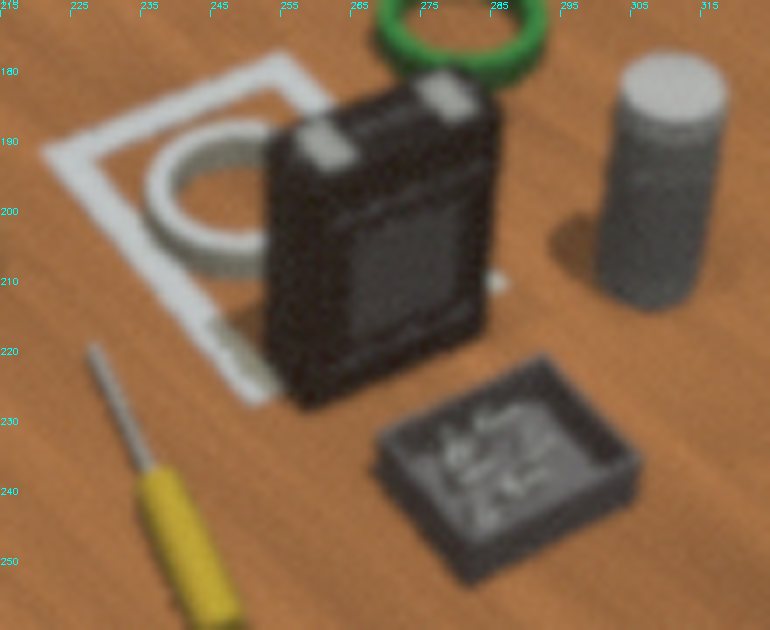

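The crop confirms it: cream roll with top centre at crop (512,387) in scene; bay corners at (733,453), (528,607) and (243,390); lower bay-side case edge from (310,370) to (447,285). Next I measure these.

```bash
python3 - <<'E'
from h import *
S={"bay_robotfar":(733,453,0),"bay_canfar":(528,607,0),"bay_can_near":(243,390,0),"roll":(512,387,.025),"rollL":(418,387,.025),"rollR":(606,387,.025),"case_can_bay_bot":(310,370,0),"case_rob_bay_bot":(447,285,0),"case_can_tray_bot":(265,338,0),
"case_top_can_bay":(315,140,.16),"case_top_rob_bay":(449,75,.16),"case_top_rob_tray":(402,42,.16),"case_top_can_tray":(262,110,.16),"can":(97,228,.135),"drv_tip":(595,262,.004),"green":(330,620,.02),"greenR":(790,310,.02)}
D={"bay_robotfar":(38,152,0),"bay_canfar":(281,50,0),"bay_rob_near":(257,406,0),"roll_L":(146,190,.025),"case_rob_tray_bot":(308,412,0),"case_can_tray_bot":(487,332,0),"case_rob_bay_bot":(268,375,0),
"case_top_can_bay":(450,70,.16),"case_top_rob_bay":(268,140,.16),"case_top_rob_tray":(310,180,.16),"case_top_can_tray":(500,108,.16),"can":(673,90,.135),"tray1":(378,440,.035),"tray2":(545,357,.035),"tray3":(470,555,.035),"tray4":(640,462,.035),"drv_tip":(93,347,.004)}
for n,d,u0,v0 in(("scene",S,195,160),("side",D,215,170)):
    for k,(x,y,z) in d.items(): print(n,k,np.round(ray(n,(x+.5)/7-.5+u0,(y+.5)/7-.5+v0,z)*1000)[:2])
E
```

```text
scene bay_robotfar [462. 192.]
scene bay_canfar [622. 171.]
scene bay_can_near [593. -47.]
scene roll [518.  82.]
scene rollL [550.  43.]
scene rollR [486. 122.]
scene case_can_bay_bot [557. -29.]
scene case_rob_bay_bot [451. -14.]
scene case_can_tray_bot [553. -66.]
scene case_top_can_bay [550. -29.]
scene case_top_rob_bay [461.  -9.]
scene case_top_rob_tray [453. -48.]
scene case_top_can_tray [548. -67.]
scene can [654. -89.]
scene drv_tip [384.  43.]
scene green [706. 110.]
scene greenR [364. 163.]
side bay_robotfar [465. 194.]
side bay_canfar [624. 174.]
side bay_rob_near [439. -27.]
side roll_L [477. 111.]
side case_rob_tray_bot [457. -46.]
side case_can_tray_bot [564. -64.]
side case_rob_bay_bot [457. -15.]
side case_top_can_bay [558. -29.]
side case_top_rob_bay [458. -11.]
side case_top_rob_tray [456. -44.]
side case_top_can_tray [558. -64.]
side can [653. -90.]
side tray1 [ 451. -104.]
side tray2 [ 550. -117.]
side tray3 [ 437. -183.]
side tray4 [ 538. -194.]
side drv_tip [398.  54.]
```

Emit:
servo_tool:
  rows:
    - [[0,0,-7,0,0,0,-1],[0,0,-7,0,0,0,-1],[0,0,0,-0.025,-0.032,0,-1],[0,0,0,-0.025,-0.032,0,-1],[0,0,0,-0.025,-0.032,0,-1],[0,0,0,-0.025,-0.032,0,-1],[0,0,0,-0.025,-0.032,0,-1],[0,0,0,-0.025,-0.032,0,-1]]

```text
t: 0.87
tcp_pos: [0.3588, 0.3643, 0.2503]
tool_rot: [0.073, 0.997, -0.0, 0.0]
force: [0.6, -0.2, -0.8]
finger_gap: 0.001
gripper_force: 0.0
```

Emit:
servo_tool:
  rows:
    - [[0,0,0,-0.025,-0.032,0,-1],[0,0,0,-0.025,-0.032,0,-1],[0,0,0,-0.025,-0.032,0,-1],[0,0,0,-0.025,-0.032,0,-1],[0,0,0,-0.025,-0.032,0,-1],[0,0,0,-0.025,-0.032,0,-1],[0,0,0,-0.025,-0.032,0,-1],[0,0,0,0,0,0,-1]]

```text
t: 1.53
tcp_pos: [0.5037, 0.1129, 0.2506]
tool_rot: [0.076, 0.997, -0.001, 0.003]
force: [1.1, -0.3, 0.3]
finger_gap: 0.002
gripper_force: 0.0
```

```bash
cat >> h.py <<'E'
from scipy.spatial.transform import Rotation as Ro
def to(tgt):
    "tool-frame shift from here to world point; prints state"
    s=manip.sense(); R=Ro.from_quat(s["tool_rot"]).as_matrix()
    print("t",round(float(s["t"]),2),"tcp",np.round(s["tcp_pos"],4),"F",np.round(s["force"],1),"gap",np.round(s["finger_gap"],2),"yaxis",np.round(R[:,1],3),"shift",np.round(R.T@(np.array(tgt)-s["tcp_pos"]),4))
E
python3 - <<'E'
from h import *
to([.518,.082,.025])
c=cam("wrist"); im=manip.snapshot("wrist")
for k in range(-1,1):pass
print(proj("wrist",[[.518,.082,.025],[.530,.073,0],[.505,-.039,.16]],c).round())
cv2.imwrite("pics/w0.png",im); np.savez("pics/w0.npz",K=c[0],T=c[1])
for n,u,v in(("scene",344,236),("scene",287,262),("side",282/1.5,257/1.5)): print(ray(n,u,v,.01).round(3))
E
```

```text
t 1.53 tcp [0.5037 0.1129 0.2506] F [ 1.1 -0.3  0.3] gap 0.0 yaxis [ 0.153  0.988 -0.002] shift [-0.0175 -0.0279  0.2258]
[[222. 180.]
 [218. 186.]
 [ 28. 239.]]
[0.419 0.357 0.01 ]
[0.65  0.264 0.01 ]
[0.428 0.363 0.01 ]
```

View pics/w0.png

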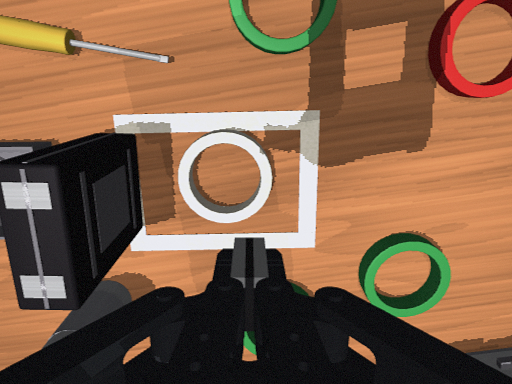

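The wrist view shows the cream roll at (226,178) in the bay, with outer corners at (113,115), (319,110), (315,248) and (132,250). The green ring at (405,275) and red ring at (480,48) flank the exit, so I compute a lane between them.

```bash
python3 - <<'E'
from h import *
d=np.load("pics/w0.npz"); c=(d["K"],d["T"])
f=lambda u,v,z=0:ray("wrist",u,v,z,c)[:2]*1000
C=np.array([f(113,115),f(319,110),f(315,248),f(132,250)]);print(C.round(),[round(np.linalg.norm(C[i]-C[i-1])) for i in range(4)],C.mean(0))
# bay frame fit: corners (-x,-y),(-x,+y),(+x,+y),(+x,-y); first near-robot side at the case end
B=np.array([[-80,-110],[-80,110],[80,110],[80,-110]]);R,_=Ro.align_vectors(np.c_[C-C.mean(0),np.zeros(4)],np.c_[B,np.zeros(4)]);y=R.as_euler('zyx',degrees=True)[0];print("yaw",y)
for k,p in {"roll":(226,178,.025),"rl":(179,178,.025),"rr":(272,178,.025),"rt":(226,131,.025),"rb":(226,223,.025),"green":(407,272,.025),"gL":(359,272,.025),"red":(483,45,.025),"redL":(430,45,.025),"redb":(480,97,.0),
 "top_rt":(108,134,.16),"top_br":(78,308,.16),"top_bl":(20,306,.16),"bot_rb":(143,212,0),"bot_rt":(135,134,.14)}.items():
    q=f(*p); print(k,q.round(),"bay",(R.inv().apply(np.r_[q-C.mean(0),0])[:2]).round())
E
```

```text
[[436. -24.]
 [464. 194.]
 [624. 174.]
 [593. -43.]] [159, 219, 161, 220] [529.30394875  75.32245474]
yaw -7.481142913125239
roll [516.  86.] bay [-14.   9.]
rl [509.  38.] bay [-15. -40.]
rr [524. 134.] bay [-13.  58.]
rt [468.  95.] bay [-63.  11.]
rb [566.  78.] bay [36.  7.]
green [657. 272.] bay [101. 212.]
gL [649. 218.] bay [100. 157.]
red [426. 347.] bay [-138.  256.]
redL [418. 298.] bay [-139.  206.]
redb [476. 362.] bay [-90. 277.]
top_rt [444.  34.] bay [-79. -52.]
top_br [563. -22.] bay [ 46. -92.]
top_bl [555. -63.] bay [  43. -134.]
bot_rb [548. -19.] bay [ 31. -91.]
bot_rt [449.  43.] bay [-76. -42.]
```

Emit:
servo_tool:
  rows:
    - [[0,0,0,-0.016,-0.025,0.01,-1],[0,0,0,0,0,0.035,-1],[0,0,0,0,0,0.035,-1],[0,0,0,0,0,0.035,-1],[0,0,0,0,0,0.035,-1],[0,0,0,0,0,0.035,-1],[0,0,0,0,0,0.02,-1],[0,0,0,0,0,0,-1]]

```text
t: 2.25
tcp_pos: [0.5073, 0.0931, 0.0414]
tool_rot: [0.073, 0.997, -0.0, -0.005]
force: [0.0, 0.5, 0.7]
finger_gap: -0.002
gripper_force: 0.0
```

```bash
python3 - <<'E'
from h import *
to([.5355,.277,.026])
E
```

```text
t 2.25 tcp [0.5073 0.0931 0.0414] F [0.  0.5 0.7] gap -0.0 yaxis [ 0.145  0.989 -0.001] shift [-0.0014  0.1861  0.0153]
```

Emit:
servo_tool:
  rows:
    - [[0,0,0,-0.005,0,0.014,-1],[0,0,0,0,0,0,-1],[0,0,0,0,0.016,0,-1],[0,0,0,0,0.016,0,-1],[0,0,0,0,0.016,0,-1],[0,0,0,0,0.016,0,-1],[0,0,0,0,0.016,0,-1],[0,0,0,0,0.016,0,-1]]

```text
t: 2.92
tcp_pos: [0.5302, 0.1874, 0.0334]
tool_rot: [0.073, 0.997, 0.0, 0.001]
force: [0.6, -0.9, -0.6]
finger_gap: -0.003
gripper_force: 0.4
```

Emit:
servo_tool:
  rows:
    - [[0,0,0,0,0.016,0,-1],[0,0,0,0,0.016,0,-1],[0,0,0,0,0.016,0,-1],[0,0,0,0,0.014,0,-1],[0,0,0,0,0.012,0,-1],[0,0,0,0,0.008,0,-1],[0,0,0,0,0.003,0,-1],[0,0,0,0,0,0,-1]]

```text
t: 3.58
tcp_pos: [0.5428, 0.2713, 0.0321]
tool_rot: [0.073, 0.997, 0.001, 0.001]
force: [0.8, 0.3, -0.3]
finger_gap: -0.0
gripper_force: 0.0
```

```bash
python3 - <<'E'
from h import *
to([.5355,.277,.026])
E
```

```text
t 3.58 tcp [0.5428 0.2713 0.0321] F [ 0.8  0.3 -0.3] gap -0.0 yaxis [0.145 0.989 0.001] shift [0.0081 0.0046 0.0061]
```

```bash
python3 - <<'E'
from h import *
im=manip.snapshot("side")[150:240,205:315]
cv2.imwrite("pics/side2.png",cv2.resize(im,None,fx=7,fy=7,interpolation=cv2.INTER_CUBIC))
E
```

```text
(no output)
```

View pics/side2.png

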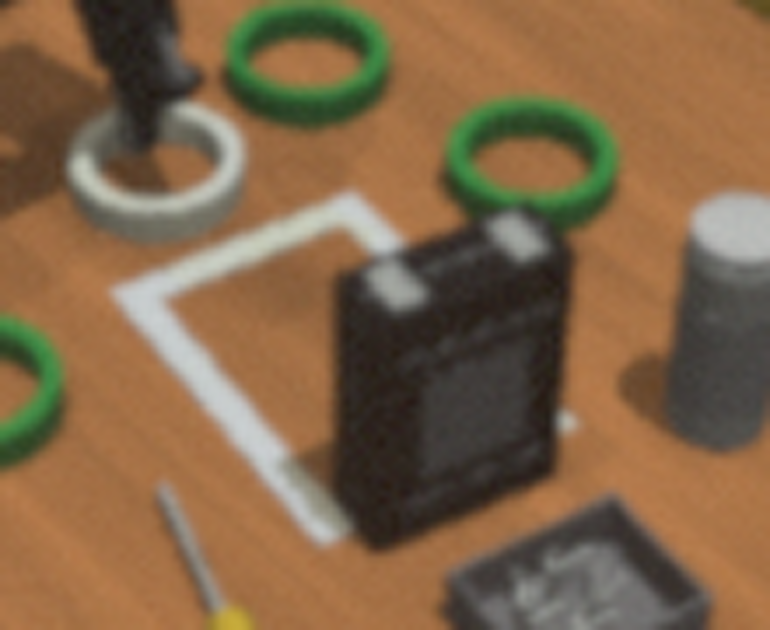

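The roll now sits at crop (157,160), fully beyond the bay's far strip and clear of the green rings. I back off, lift, and fit the case pose.

Emit:
servo_tool:
  rows:
    - [[0,0,0,0,-0.012,0,-1],[0,0,0,0,-0.008,-0.01,-1],[0,0,0,0,0,-0.04,-1],[0,0,0,0,0,-0.04,-1],[0,0,0,0,0,-0.04,-1],[0,0,0,0,0,-0.04,-1],[0,0,0,0,0,-0.04,-1],[0,0,0,0,0,-0.04,-1]]

```text
t: 4.3
tcp_pos: [0.5386, 0.2486, 0.2836]
tool_rot: [0.074, 0.997, -0.0, -0.0]
force: [-0.6, 0.9, 0.5]
finger_gap: 0.001
gripper_force: 0.0
```

```bash
python3 - <<'E'
from h import *
from scipy.optimize import least_squares
# (sx,sy,z): sx + = can side, sy + = bay side
S=[(310,370,1,1,0),(447,290,-1,1,0),(265,338,1,-1,0),(315,140,1,1,.16),(449,75,-1,1,.16),(402,40,-1,-1,.16),(262,110,1,-1,.16)]
D=[(308,412,-1,-1,0),(487,332,1,-1,0),(268,375,-1,1,0),(455,68,1,1,.16),(268,140,-1,1,.16),(310,182,-1,-1,.16),(500,108,1,-1,.16)]
def mod(p,L):
    c,s=np.cos(p[2]),np.sin(p[2]); return [[p[0]+c*a*.055-s*b*.0225,p[1]+s*a*.055+c*b*.0225,z] for _,_,a,b,z in L]
def r(p):
    o=[]
    for n,L,u0,v0 in(("scene",S,195,160),("side",D,215,170)):
        o.append(proj(n,mod(p,L),CC[n])-np.array([[(l[0]+.5)/7-.5+u0,(l[1]+.5)/7-.5+v0] for l in L]))
    return np.vstack(o).ravel()
CC={n:cam(n) for n in("scene","side")}
f=least_squares(r,[.505,-.04,-.16],loss="soft_l1");p=f.x
print(p[:2],np.degrees(p[2]),"rms",np.sqrt((r(p)**2).mean()),r(p).round(1))
Rb=Ro.from_euler('z',-7.48,degrees=True); print("bay",Rb.inv().apply([p[0]-.5293,p[1]-.0753,0])[:2])
print("roll",Rb.inv().apply(np.r_[ray("side",157.5/7-.5+205,160.5/7-.5+150,.025)[:2]-[.5293,.0753],0]))
y=np.array([-np.sin(p[2]),np.cos(p[2])]); st=p[:2]-y*.07; print("touch",p[:2]-y*.037,"start",st)
to([*st,.155])
E
```

```text
[ 0.50676919 -0.03800094] -7.439609962428009 rms 1.1627909470829538 [ 0.   1.7  0.5  0.3 -1.2  0.6 -1.3  2.5  1.1 -0.6 -0.4 -0.7 -1.9  1.2
 -0.3  2.1 -0.4  1.2 -1.5 -0.7 -0.5 -1.4 -1.2 -0.1  0.3  2.1  0.9  0.4]
bay [-0.00758955 -0.11526986]
roll [-0.01451301  0.16707585  0.        ]
touch [ 0.50197839 -0.07468947] start [ 0.49770551 -0.10741168]
t 4.3 tcp [0.5386 0.2486 0.2836] F [-0.6  0.9  0.5] gap 0.0 yaxis [ 0.148  0.989 -0.   ] shift [-0.0122 -0.3581  0.1287]
```

```bash
python3 - <<'E'
from h import *
c=cam("wrist"); im=manip.snapshot("wrist"); h=cv2.cvtColor(im,cv2.COLOR_BGR2HSV)
m=((h[...,1]<60)&(h[...,2]>140)).astype(np.uint8)
n,L,st,ce=cv2.connectedComponentsWithStats(m)
for i in range(1,n):
    if st[i,4]>300: print(st[i],ce[i].round(), (Ro.from_euler('z',7.48,degrees=True).apply(np.r_[ray("wrist",*ce[i],.025,c)[:2]-[.5293,.0753],0])[:2]*1000).round())
cv2.imwrite("pics/w1.png",im)
E
```

```text
[   1   97  200  133 7774] [122. 159.] [-15.  30.]
[ 205  113   88   87 2452] [248. 155.] [-17. 172.]
```

View pics/w1.png

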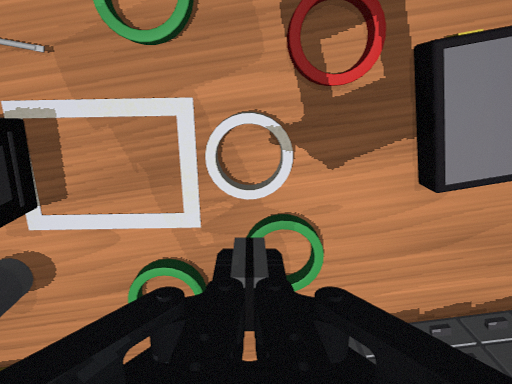

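The roll at (248,155) is clear of the far strip, with its centre at bay y 172 (12 mm margin). Now I go behind the case.

Emit:
servo_tool:
  rows:
    - [[0,0,0,-0.002,-0.036,0,-1],[0,0,0,-0.002,-0.04,0,-1],[0,0,0,-0.002,-0.04,0,-1],[0,0,0,-0.002,-0.04,0,-1],[0,0,0,-0.002,-0.04,0,-1],[0,0,0,-0.002,-0.04,0,-1],[0,0,0,0,-0.04,0,-1],[0,0,0,0,-0.04,0,-1]]

```text
t: 5.02
tcp_pos: [0.5035, -0.0666, 0.2814]
tool_rot: [0.074, 0.997, 0.0, -0.0]
force: [1.0, 0.4, -0.9]
finger_gap: 0.001
gripper_force: 0.0
```

Emit:
servo_tool:
  rows:
    - [[0,0,0,0,-0.04,0,-1],[0,0,0,0,0,0,-1],[0,0,0,0,0,0,-1]]

```text
t: 5.27
tcp_pos: [0.4981, -0.1063, 0.2812]
tool_rot: [0.076, 0.997, 0.0, -0.0]
force: [-0.6, -0.0, -0.6]
finger_gap: 0.002
gripper_force: 0.0
```

```bash
python3 - <<'E'
from h import *
to([.4977,-.1074,.152])
E
```

```text
t 5.27 tcp [ 0.4981 -0.1063  0.2812] F [-0.6 -0.  -0.6] gap 0.0 yaxis [0.152 0.988 0.   ] shift [ 0.0002 -0.0012  0.1292]
```

Emit:
servo_tool:
  rows:
    - [[0,0,0,0,0,0.032,-1],[0,0,0,0,0,0.032,-1],[0,0,0,0,0,0.032,-1],[0,0,0,0,0,0.032,-1],[0,0,0,0,0,0,-1],[0,0,0,0,0.01,0,-1],[0,0,0,0,0.01,0,-1],[0,0,0,0,0,0,-1]]

```text
t: 5.93
tcp_pos: [0.5033, -0.0817, 0.1553]
tool_rot: [0.072, 0.997, -0.0, 0.002]
force: [0.7, -0.8, 0.2]
finger_gap: -0.003
gripper_force: 0.0
```

Emit:
servo_tool:
  rows:
    - [[0,0,0,0,0.006,0,-1],[0,0,0,0,0.006,0,-1],[0,0,0,0,0.006,0,-1],[0,0,0,0,0.006,0,-1],[0,0,0,0,0,0,-1]]

```text
t: 6.35
tcp_pos: [0.5059, -0.0589, 0.1537]
tool_rot: [0.073, 0.997, 0.0, 0.0]
force: [-1.2, -3.0, -0.5]
finger_gap: -0.003
gripper_force: 0.9
```

```bash
python3 - <<'E'
from h import *
to([.5020,-.0747,.152])
im=manip.snapshot("side")[150:240,205:315]
cv2.imwrite("pics/side3.png",cv2.resize(im,None,fx=7,fy=7,interpolation=cv2.INTER_CUBIC))
E
```

```text
t 6.35 tcp [ 0.5059 -0.0589  0.1537] F [-1.2 -3.  -0.5] gap -0.0 yaxis [0.145 0.989 0.   ] shift [ 0.0016 -0.0162  0.0017]
```

View pics/side3.png

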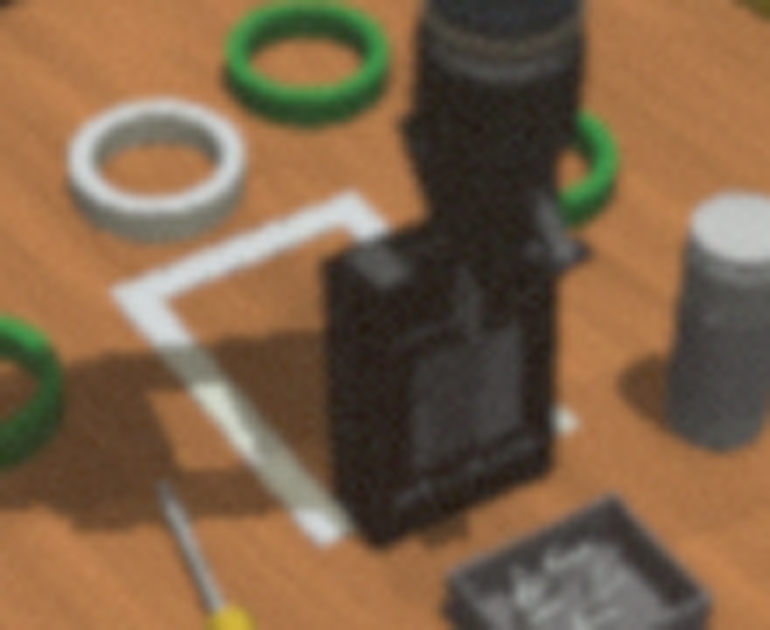

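The finger touches the case in the middle near the top. The case is tilting with its base unmoved and its shadow opening underneath. I keep pushing past the balance point.

Emit:
servo_tool:
  rows:
    - [[0,0,0,0,0.007,0,-1],[0,0,0,0,0.007,0,-1],[0,0,0,0,0.007,0,-1],[0,0,0,0,0.007,0,-1],[0,0,0,0,0.007,0,-1],[0,0,0,0,0.006,0,-1],[0,0,0,0,0,0,-1]]

```text
t: 6.98
tcp_pos: [0.5117, -0.0181, 0.1532]
tool_rot: [0.072, 0.997, 0.0, -0.0]
force: [-0.1, 0.2, 0.4]
finger_gap: 0.004
gripper_force: 0.0
```

Emit:
servo_tool:
  rows:
    - [[0,0,0,0,0,0,-1],[0,0,0,0,0,0,-1],[0,0,0,0,0,0,-1],[0,0,0,0,0,0,-1]]

```text
t: 7.32
tcp_pos: [0.5118, -0.0198, 0.1533]
tool_rot: [0.073, 0.997, -0.0, -0.0]
force: [-0.5, 0.3, 1.0]
finger_gap: 0.001
gripper_force: 0.0
```

```bash
python3 - <<'E'
from h import *
to([.5020,-.0747,.152])
im=manip.snapshot("side")[150:240,205:315]
cv2.imwrite("pics/side4.png",cv2.resize(im,None,fx=7,fy=7,interpolation=cv2.INTER_CUBIC))
E
```

```text
t 7.32 tcp [ 0.5118 -0.0198  0.1533] F [-0.5  0.3  1. ] gap 0.0 yaxis [ 0.146  0.989 -0.   ] shift [ 0.0016 -0.0558  0.0013]
```

View pics/side4.png

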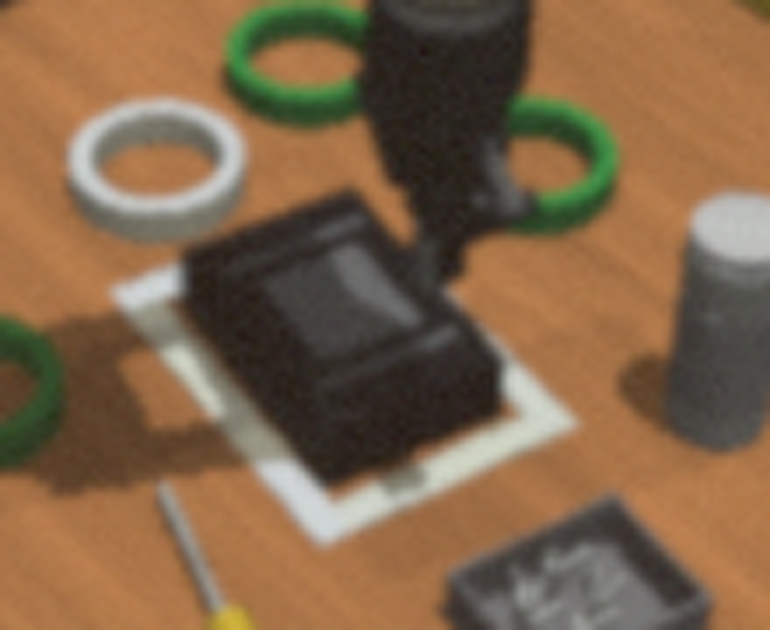

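The case lies flat inside the outline, with tape visible at the near end and both sides. I lift clear and check once more.

Emit:
servo_tool:
  rows:
    - [[0,0,0,0,0,-0.03,-1],[0,0,0,0,0,-0.04,-1],[0,0,0,0,0,-0.04,-1],[0,0,0,0,-0.03,-0.02,-1],[0,0,0,0,-0.03,0,-1],[0,0,0,0,-0.03,0,-1],[0,0,0,0,0,0,-1],[0,0,0,0,0,0,-1]]

```text
t: 8.03
tcp_pos: [0.4984, -0.1099, 0.2834]
tool_rot: [0.075, 0.997, 0.0, 0.0]
force: [-0.2, -0.2, 0.1]
finger_gap: -0.001
gripper_force: 0.0
```

```bash
python3 - <<'E'
from h import *
to([.5,0,.3])
a=manip.snapshot("scene")[160:250,195:305]
cv2.imwrite("pics/scene5.png",cv2.resize(a,None,fx=7,fy=7,interpolation=cv2.INTER_CUBIC))
E
```

```text
t 8.03 tcp [ 0.4984 -0.1099  0.2834] F [-0.2 -0.2  0.1] gap -0.0 yaxis [0.149 0.989 0.   ] shift [ 0.0148  0.1089 -0.0166]
```

View pics/scene5.png

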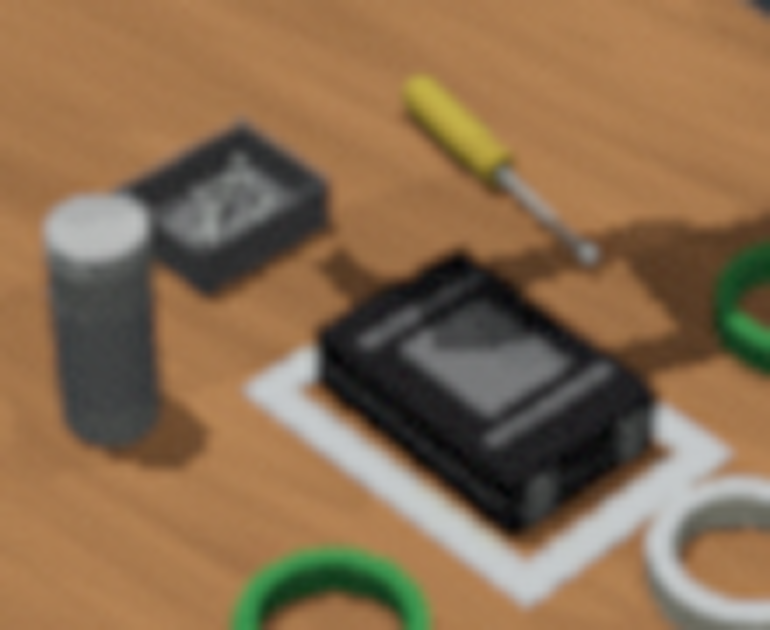

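The case lies flat within the outline, its lower corners at (325,375) and (515,530). The roll at (740,550) is outside, the bystanders have not moved, and the robot is clear.

```bash
python3 -c "
from station import manip
print(manip.sign_off())"
```

```text
the job is handed in; nothing more can be done
None
```

The roll was pushed about 12 mm clear of the bay, then the case was toppled and lies flat within the outline; the bystanders I could see did not move, the robot is clear, and I handed the job in at about 8 s.

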